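Scrub out the lidded tumbler at the barbecue prep table

TASK

Wash-up: take the lid off the tall steel tumbler and lay it, knob up, on the parchment sheet on the wire cooling rack. Then take the round-headed bottle brush out of the caddy, scrub the inside of the tumbler with three full strokes (each one right down to its floor and back up until the bristles come level with the rim), and stand the brush upright back in its own compartment of the caddy. Leave the tumbler standing in its place, set things down rather than drop them, and do not shift or knock over anything else.

Things in the scene. Friction and masses are not known exactly. Their poses are not given: they have to be found in the camera images.
- tumbler: tall straight open steel tumbler, outer diameter 82 mm, height 120 mm, wall 3 mm (inner diameter 76 mm), floor 5 mm thick, about 0.3 kg, loose, standing on the table with the lid on it. Origin: centre of its underside, z up.
- lid: round steel lid of the tumbler, just resting on it. Origin: centre of the underside of the plug, z up. Plug 68 mm diameter, 0 to 6 mm up; disc 90 mm diameter, 6 to 11 mm up; thin stem; black knob 26 mm diameter, 18 to 45 mm up, on the axis. On the tumbler its origin is 114 mm above the table; lying down it rests on the plug. About 0.12 kg.
- brush: bottle brush, 200 mm long, standing upright on its flat foot in a caddy compartment; told from the other brush by its round head. Origin: centre of the foot, z along the brush towards the handle. Stiff round bristle head 62 mm diameter, 0 to 55 mm up (treat as solid); steel stem 8 mm diameter; round wooden handle 22 mm diameter, 142 to 200 mm up. About 0.11 kg.
- brush_grip (a point): point on the axis of the bottle brush's handle where it is well held, 175 mm above the foot.
- caddy: open aluminium caddy fixed to the table, 190 mm along its x, 100 mm along its y, 50 mm high, walls 4 mm, floor 4 mm thick (the brush's foot rests on it). A lower divider (43 mm high) across the middle makes two compartments, about 89 x 92 mm inside, centred 46.5 mm either way along x. One holds the bottle brush, the other the flat-headed brush. Origin: centre of the underside. It may stand on the left or the right.
- rack: wire cooling rack fixed to the table, 240 mm along its x, 150 mm along its y, its top 25 mm above the table. Origin: centre of the underside. It may stand on the left or the right.
- parchment: sheet of parchment paper, 105 mm along the rack's x, 125 mm along its y, stuck flat on the free end of the rack. Origin: its centre, level with the rack's top.
- tin: bystander: closed tin, 64 mm diameter, 75 mm high, on the other end of the rack. Origin: centre of the underside.
- paddle: bystander: flat-headed brush with an oblong head 64 x 42 mm, 66 mm high, and a wooden handle 20 mm diameter up to 180 mm, upright in the caddy beside the bottle brush. Origin: centre of its foot.
- pot: bystander: squat open steel pot without handles, 104 mm diameter, 60 mm high, on the table near the tumbler, in front of or behind it. Origin: centre of the underside.
- mill_a: bystander and obstacle: tall dark wooden pepper mill, 56 mm diameter, 250 mm high, upright on the table between the tumbler and one side. Origin: centre of the underside.
- mill_b: bystander and obstacle: the same mill in lighter wood, on the other side.
- sauce: bystander: sauce bottle, 62 mm diameter, 170 mm high, behind the work. Origin: centre of the underside.
- rub_jar: bystander: jar, 80 mm diameter, 100 mm high, behind the work. Origin: centre of the underside.
Things that resemble listed ones, but are neither listed nor needed, are in the scene too. Leave any blue, red or yellow look-alike of the brush alone.

How it is judged:
By the outcome, as a careful person would: the job done as asked, in the order asked, and still so for the second after the job is handed in, with the robot touching nothing.
It also fails if it takes over 72 s, if anything falls off the work surface, if the arm or the gripper's body presses on something with over 40 N, if the wrist force passes 120 N, or if a joint passes its speed limit or range.

ROBOT

A 6-joint arm with a two-finger parallel gripper is mounted at the origin on the work surface. World frame = base frame: x ahead of the robot, y to its left, z up, the work surface at z = 0. Lengths are in m, angles in rad, forces in N, time in s.
With the tool pointing down it reaches from about 0.35 to 0.975 m from the base axis. Payload 7.1 kg.
Tool frame: the origin (TCP) lies between the finger pads; the fingertips stand 17 mm ahead of it and the grasp point (between the pads) lies 2 mm behind it; z points along the fingers, y is the line along which they close (so a half turn about z gives the same grasp; the last joint's range is limited). The gripper opens to 88 mm and grips with 3 to 60 N. Pads are 20 mm wide; open, the fingers measure 115 mm over their backs; the gripper's body (75 mm by 178 mm) begins 61 mm behind the grasp point.
Start: joints at [1.217, 0.423, 1.63, -0, 1.089, -0.019], TCP at [0.205, 0.59, 0.24] pointing down, gripper open.
Joint ranges: [-3, 3], [-0.9, 2.11], [0.09, 2.58], [-1.31, 4.45], [0.11, 2.69], [-2.54, 2.54]. Speed limits (rad/s): [2.39, 2.39, 3.01, 3.14, 3.14, 3.14].

INTERFACE

Orientations are given as a rotation vector (axis times angle).
In Python, from cell import r, vision, ticket gives the robot as it stands.
- The arm moves only by the tool step_arm, never from a script. Its argument "motion" is one flat list of numbers, 7 for each row, row after row: the shift along the tool's x, y, z in mm, then the turn, a rotation vector about the tool's x, y, z in rad, then the opening in per cent of the stroke, from 0 (shut) to 100 (fully open). In form: [x, y, z, wx, wy, wz, fingers, x, y, z, wx, wy, wz, fingers, ...]. A call has 1 to 10 rows; each row shifts and turns the commanded pose from where the row before left it, along the tool's axes as they then stand; what a row does not reach is not made up. A row lasts 1/12 s, in which the tool goes at most 41.7 mm and 7.16 degrees, less where a joint would pass 70% of its speed; a pose out of reach is approached as far as the arm can. A call with a gripper value outside its range is refused whole. The fingers move at their own pace and stop on an object; "grip_force" is the grip in N (left out, the last holds). Time passes only in rows, so rows that do not move let the fingers close. It gives the time, the measured TCP pose, the force, the opening and the grip force at its end, in the units of the state.
- r.sense(): the state, without advancing time (a new reading comes with each control period).
- vision.camera(name): name is "scene" or "top" or "wrist"; returns the picture (420x560x3 uint8, red, green, blue); there is no depth.
- vision.get_calibration(name): a dict with "fx", "fy", "cx", "cy" (pixels), "R" (3x3) and "t" (3): a world point X has camera coordinates R X + t; the wrist camera has in their place "T_tool_cam" (4x4, takes a point from camera to tool coordinates, whose origin is the TCP and whose axes are the flange's). Camera axes: x right, y down, z forward; pixel columns grow to the right and rows downward; lengths in m; the calibration is good to about 2 mm. A picture is of the moment at which its call begins: read the wrist's pose just before it. get_calibration takes no time and is no camera call.
- ticket.finish_job(): hands the job in; it is judged then, once.
The state is a dict: "t": time; "joint_positions": joint angles; "joint_vel": joint speeds; "effort": joint torques, N m; "tool_pos": TCP position; "tool_rot": TCP orientation; "ft_force": force on the tool from outside, world axes, zero at the start; "torque": the same for the moment, N m; "opening": finger opening in m; "gripper_force": force on a finger pad.
Only numpy, scipy, OpenCV 4.12 (cv2) and the standard library are available. Lean on these libraries where they do the work, as an engineer would, in place of code of your own. Each camera call takes 0.05 s, during which the arm holds its last target. There are 200 camera calls.

## Working session

There is one attempt and no reset: what is moved stays moved. The work goes in short steps, Python scripts to look and compute and a tool call to move; the robot and the scene stay as the last step left them, time stands still between calls to the robot, and variables do not carry over. Pictures are saved under pics/ and viewed, at most 10 in all, crops included, and the job is handed in when it is done.

Besides the shell and the picture viewer there is one more tool, called after "Request:" by a JSON object that holds its "op" and its "data". step_arm: Moves the arm, as the interface text tells. Its arguments: {"type":"object","properties":{"motion":{"type":"array"},"grip_force":{"type":"number"}},"required":["motion"]}

```bash
mkdir -p pics; ls; python3 - <<'E'
from cell import r, vision
import cv2,numpy as np
s=r.sense(); print({k:np.round(v,3).tolist() for k,v in s.items()})
for n in("scene","top","wrist"):
    c=vision.get_calibration(n); print(n,{k:np.round(v,4).tolist() for k,v in c.items()})
for n in("scene","top"):
    cv2.imwrite(f"pics/{n}0.png",cv2.cvtColor(vision.camera(n),cv2.COLOR_RGB2BGR))
E
```

```text
pics
{'t': 0.0, 'joint_positions': [1.217, 0.424, 1.631, -0.0, 1.089, -0.019], 'joint_vel': [-0.001, 0.001, 0.0, 0.001, -0.001, 0.0], 'effort': [-0.0, -54.462, -27.366, 0.065, 0.023, -0.0], 'tool_pos': [0.205, 0.59, 0.239], 'tool_rot': [-0.523, -3.097, 0.002], 'ft_force': [0.979, -0.828, -0.601], 'torque': [0.014, -0.042, 0.053], 'gripper_force': 0.0, 'opening': 0.088}
scene {'fx': 455.0956, 'fy': 455.0956, 'cx': 281.5101, 'cy': 217.8868, 'R': [[0.23, 0.9732, -0.0053], [0.8185, -0.1964, -0.5399], [-0.5265, 0.1198, -0.8417]], 't': [-0.0361, -0.39, 1.6881]}
top {'fx': 446.2943, 'fy': 446.2943, 'cx': 281.0828, 'cy': 208.3432, 'R': [[-0.0276, -0.9996, -0.0088], [-0.9968, 0.0282, -0.0744], [0.0746, 0.0068, -0.9972]], 't': [-0.0603, 0.5723, 1.4368]}
wrist {'fx': 306.8465, 'fy': 306.8465, 'cx': 279.5029, 'cy': 211.5542, 'T_tool_cam': [[0.0012, -0.971, -0.2392, 0.0646], [1.0, 0.0011, 0.0004, 0.0008], [-0.0001, -0.2392, 0.971, -0.1456], [0.0, 0.0, 0.0, 1.0]]}
```

View pics/scene0.png

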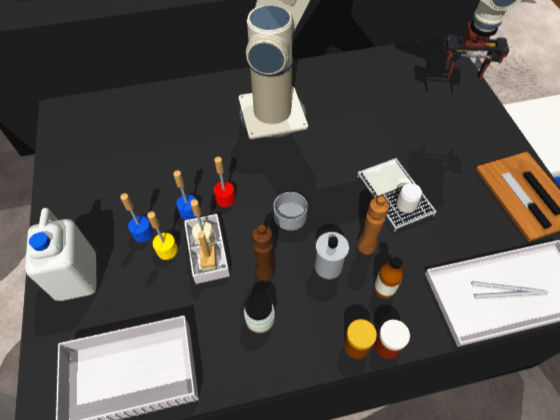

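View pics/top0.png

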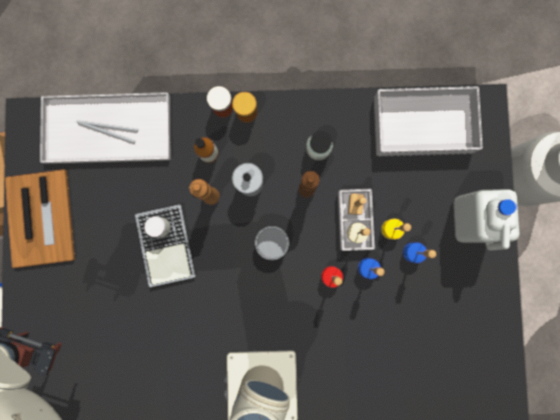

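The tumbler with its lid is at top (248,179), scene (331,255). The pot is at top (271,243), the rack at top (165,245) with the parchment at its near end (168,265). The caddy is at top (357,220) and holds two brushes, at (358,233) and (357,204). The blue, red and yellow look-alikes stand outside it. Next is one enlarged crop to tell the two caddy brushes apart.

```bash
cat > h.py <<'E'
import numpy as np,cv2
from cell import r,vision
from scipy.spatial.transform import Rotation as Ro
C={n:vision.get_calibration(n) for n in("scene","top","wrist")}
def tool(s=None):
    s=s or r.sense(); return Ro.from_rotvec(s["tool_rot"]).as_matrix(),np.array(s["tool_pos"])
def ray(n,u,v,pose=None):
    c=C[n]; d=np.array([(u-c["cx"])/c["fx"],(v-c["cy"])/c["fy"],1.])
    if n=="wrist":
        T=np.array(c["T_tool_cam"]); R,p=pose; return R@T[:3,3]+p,R@T[:3,:3]@d
    R=np.array(c["R"]);t=np.array(c["t"]); return -R.T@t,R.T@d
def onz(n,u,v,z,pose=None):
    o,d=ray(n,u,v,pose); return o+d*(z-o[2])/d[2]
def proj(n,X,pose=None):
    c=C[n]
    if n=="wrist":
        T=np.array(c["T_tool_cam"]);R,p=pose; X=T[:3,:3].T@(R.T@(np.array(X)-p)-T[:3,3])
    else: X=np.array(c["R"])@X+np.array(c["t"])
    return np.array([c["cx"]+c["fx"]*X[0]/X[2],c["cy"]+c["fy"]*X[1]/X[2]])
E
python3 - <<'E'
from h import *
t=cv2.imread("pics/top0.png");s=cv2.imread("pics/scene0.png")
a=cv2.resize(t[180:260,330:410],(400,400),interpolation=cv2.INTER_CUBIC)
b=cv2.resize(s[190:290,160:260],(400,400),interpolation=cv2.INTER_CUBIC)
c=cv2.resize(t[140:220,180:340],(800,400)[:1]+(400,),interpolation=cv2.INTER_CUBIC)
cv2.imwrite("pics/crop1.png",np.hstack([a,b]))
P=lambda l,x:print(l,np.round(x,3))
P("lid disc",onz("top",248,180,.125)); P("pot",onz("top",271,243,.06))
P("caddy c",onz("top",356.5,220,.05)); P("millb",onz("top",199,187,.25));P("milla",onz("top",311,180,.25))
P("tin",onz("top",156,227,.1));P("parch",onz("top",168,265,.025));P("sauce",onz("top",205,145,.17))
P("rub",onz("top",318,143,.1))
P("brush head",onz("top",358,233,.059))
E
```

```text
lid disc [0.652 0.022 0.125]
pot [ 0.459 -0.042  0.06 ]
caddy c [ 0.524 -0.316  0.05 ]
millb [0.619 0.148 0.25 ]
milla [ 0.629 -0.163  0.25 ]
tin [0.518 0.311 0.1  ]
parch [0.397 0.294 0.025]
sauce [0.754 0.143 0.17 ]
rub [ 0.766 -0.198  0.1  ]
brush head [ 0.482 -0.318  0.059]
```

View pics/crop1.png

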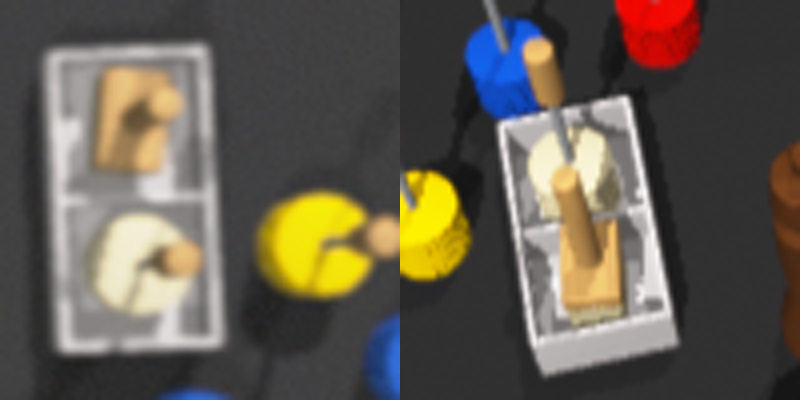

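The round cream head in the near compartment, top (358,233), fits the bottle brush. The one at (357,204) has an oblong wooden head, so it is the paddle. The blue, red and yellow ones stand outside the caddy. I'll raise the arm, turn it so the fingers close along world x, and go over the lid.

Request:
{"op": "step_arm", "data": {"motion": [0,0,-18,0,0,0.1236,100,0,0,-18,0,0,0.1236,100,0,0,-18,0,0,0.1236,100,0,0,-18,0,0,0.1236,100,0,0,-18,0,0,0.1236,100,0,0,-18,0,0,0.1236,100,0,0,-18,0,0,0.1236,100,0,0,-18,0,0,0.1236,100,0,0,-18,0,0,0.1236,100,0,0,-18,0,0,0.1236,100]}}

```text
t: 0.93
tool_pos: [0.2052, 0.59, 0.4201]
tool_rot: [2.228, 2.214, -0.001]
ft_force: [0.4, 1.4, 0.6]
opening: 0.0877
gripper_force: 0.0
```

Request:
{"op": "step_arm", "data": {"motion": [-31,24,0,0,0,0,100,-31,24,0,0,0,0,100,-31,24,0,0,0,0,100,-31,24,0,0,0,0,100,-31,24,0,0,0,0,100,-31,24,0,0,0,0,100,-31,24,0,0,0,0,100,-31,24,0,0,0,0,100,-31,24,0,0,0,0,100]}}

```text
t: 1.68
tool_pos: [0.4219, 0.3095, 0.4194]
tool_rot: [-2.221, -2.222, 0.001]
ft_force: [0.3, 0.1, 0.3]
opening: 0.0877
gripper_force: 0.0
```

Request:
{"op": "step_arm", "data": {"motion": [-31,24,0,0,0,0,100,-31,24,0,0,0,0,100,-31,24,0,0,0,0,100,-31,24,0,0,0,0,100,-31,24,0,0,0,0,100,-31,24,0,0,0,0,100,-31,24,0,0,0,0,100,-31,24,0,0,0,0,100,-31,24,0,0,0,0,100]}}

```text
t: 2.43
tool_pos: [0.638, 0.0305, 0.4193]
tool_rot: [-2.221, -2.221, 0.001]
ft_force: [0.5, 0.6, -0.3]
opening: 0.0876
gripper_force: 0.0
```

```bash
python3 - <<'E'
from h import *
s=r.sense(); print(s["t"],np.round(s["tool_pos"],4),np.round(s["tool_rot"],4),np.round(s["joint_positions"],3))
p=tool(s); im=vision.camera("wrist"); cv2.imwrite("pics/w1.png",cv2.cvtColor(im,cv2.COLOR_RGB2BGR))
print(proj("wrist",[.652,.022,.125],p))
t=vision.camera("top"); cv2.imwrite("pics/top1.png",cv2.cvtColor(t,cv2.COLOR_RGB2BGR))
E
```

```text
2.4333 [0.638  0.0305 0.4193] [-2.2213e+00 -2.2209e+00  7.0000e-04] [0.029 0.302 1.395 0.    1.445 0.029]
[288.91056211 188.54817203]
```

View pics/w1.png

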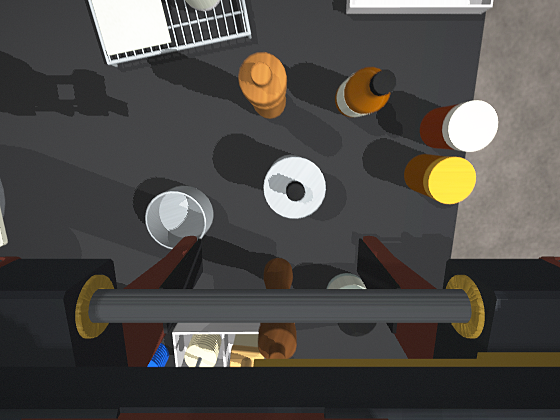

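The lid disc is at about (294,187) with its black knob at (295,191). Both mills and the pot show too, along with the parchment's corner at top left. I'll fit the disc and knob, plus the parchment and tin from the top view.

```bash
python3 - <<'E'
from h import *
w=cv2.imread("pics/w1.png"); p=tool()
g=cv2.cvtColor(w,cv2.COLOR_BGR2GRAY)
m=np.zeros_like(g); m[140:230,250:345]=(g[140:230,250:345]>150)*255
cs,_=cv2.findContours(m,cv2.RETR_EXTERNAL,cv2.CHAIN_APPROX_NONE); c=max(cs,key=cv2.contourArea)
e=cv2.fitEllipse(cv2.convexHull(c)); print("disc",e)
print(onz("wrist",*e[0],.125,p), "diam", np.linalg.norm(onz("wrist",e[0][0]-e[1][0]/2,e[0][1],.125,p)-onz("wrist",e[0][0]+e[1][0]/2,e[0][1],.125,p)))
k=np.zeros_like(g); k[165:215,275:320]=(g[165:215,275:320]<70)*255
cs,_=cv2.findContours(k,cv2.RETR_EXTERNAL,cv2.CHAIN_APPROX_NONE); c=max(cs,key=cv2.contourArea)
(x,y),rad=cv2.minEnclosingCircle(c); print("knob",x,y,rad,onz("wrist",x,y,.155,p))
for n in("top0","top1"):
    t=cv2.imread(f"pics/{n}.png"); hsv=cv2.cvtColor(t,cv2.COLOR_BGR2HSV)
    a=np.zeros(t.shape[:2],np.uint8); a[200:295,130:200]=((hsv[200:295,130:200,2]>165))*255
    a=cv2.morphologyEx(a,cv2.MORPH_OPEN,np.ones((7,7)))
    for c in cv2.findContours(a,cv2.RETR_EXTERNAL,cv2.CHAIN_APPROX_NONE)[0]:
        if cv2.contourArea(c)>150:
            b=cv2.minAreaRect(c); print(n,cv2.contourArea(c),b,onz("top",*b[0],.025),[np.round(onz("top",*q,.025)[:2],3) for q in cv2.boxPoints(b)])
E
```

```text
disc ((294.1944885253906, 187.2161102294922), (61.603736877441406, 62.0885124206543), 77.64139556884766)
[0.66101186 0.02100812 0.125     ] diam 0.08898947287111487
knob 295.19403076171875 190.35821533203125 9.888364791870117 [0.66101211 0.02169639 0.155     ]
top0 1212.5 ((167.34616088867188, 264.23077392578125), (34.3203239440918, 39.419342041015625), 78.69007110595703) [0.39924725 0.29650925 0.025     ] [array([0.443, 0.37 ]), array([0.465, 0.244]), array([0.356, 0.224]), array([0.334, 0.349])]
top0 304.5 ((155.0, 226.0), (18.0, 20.0), 90.0) [0.52403356 0.33572707 0.025     ] [array([0.554, 0.368]), array([0.552, 0.303]), array([0.494, 0.303]), array([0.496, 0.369])]
top1 2083.5 ((173.0, 262.5), (63.0, 52.0), 90.0) [0.40431376 0.27813475 0.025     ] [array([0.508, 0.362]), array([0.504, 0.192]), array([0.301, 0.195]), array([0.306, 0.363])]
top1 294.0 ((154.5, 226.0), (18.0, 19.0), 90.0) [0.52407907 0.33735868 0.025     ] [array([0.554, 0.368]), array([0.553, 0.306]), array([0.494, 0.307]), array([0.496, 0.369])]
top1 243.0 ((182.5, 211.5), (23.0, 11.0), 90.0) [0.56883085 0.24551292 0.025     ] [array([0.607, 0.263]), array([0.606, 0.227]), array([0.531, 0.228]), array([0.532, 0.264])]
```

Request:
{"op": "step_arm", "data": {"motion": [-3,8,36,0,0,0,100,-3,8,36,0,0,0,100,-3,7,36,0,0,0,100,0,0,36,0,0,0,100,0,0,36,0,0,0,100,0,0,36,0,0,0,60,0,0,25,0,0,0,60,0,0,15,0,0,0,60,0,0,10,0,0,0,60,0,0,5,0,0,0,60]}}

```text
t: 3.37
tool_pos: [0.6593, 0.0237, 0.1469]
tool_rot: [-2.22, -2.22, 0.003]
ft_force: [0.1, 0.2, 0.1]
opening: 0.0579
gripper_force: 0.0
```

Request:
{"op": "step_arm", "data": {"motion": [0,0,0,0,0,0,40,0,0,0,0,0,0,30,0,0,0,0,0,0,20,0,0,0,0,0,0,15,0,0,0,0,0,0,15,0,0,0,0,0,0,15], "grip_force": 25}}

```text
t: 3.87
tool_pos: [0.6606, 0.0233, 0.1498]
tool_rot: [2.221, 2.221, 0.001]
ft_force: [-1.6, -0.2, 6.1]
opening: 0.0256
gripper_force: 25.0
```

Request:
{"op": "step_arm", "data": {"motion": [0,0,-5,0,0,0,15,0,0,-10,0,0,0,15,0,0,-15,0,0,0,15,0,0,-25,0,0,0,15,0,0,-30,0,0,0,15,0,0,-30,0,0,0,15,0,0,-25,0,0,0,15,0,0,-20,0,0,0,15,0,0,-10,0,0,0,15]}}

```text
t: 4.62
tool_pos: [0.6615, 0.0233, 0.3229]
tool_rot: [2.219, 2.219, 0.006]
ft_force: [0.1, 0.0, -0.9]
opening: 0.0255
gripper_force: 25.0
```

Request:
{"op": "step_arm", "data": {"motion": [10,-10,0,0,0,0,15,20,-20,0,0,0,0,15,26,-25,0,0,0,0,15,26,-25,0,0,0,0,15,26,-25,0,0,0,0,15,26,-25,0,0,0,0,15,26,-25,0,0,0,0,15,26,-25,0,0,0,0,15,26,-25,0,0,0,0,15,26,-25,0,0,0,0,15]}}

```text
t: 5.45
tool_pos: [0.4272, 0.2619, 0.3171]
tool_rot: [-2.221, -2.221, 0.004]
ft_force: [-0.1, 0.1, -1.5]
opening: 0.0255
gripper_force: 25.0
```

Request:
{"op": "step_arm", "data": {"motion": [20,-18,0,0,0,0,15,10,-10,0,0,0,0,15,5,-4,0,0,0,0,15,0,0,0,0,0,0,15,0,0,0,0,0,0,15]}}

```text
t: 5.87
tool_pos: [0.3979, 0.296, 0.318]
tool_rot: [2.221, 2.222, -0.002]
ft_force: [0.6, -0.4, -1.2]
opening: 0.0255
gripper_force: 25.0
```

```bash
python3 - <<'E'
from h import *
s=r.sense(); p=tool(s); im=vision.camera("wrist"); w=cv2.cvtColor(im,cv2.COLOR_RGB2BGR); cv2.imwrite("pics/w2.png",w)
print(s["t"],np.round(s["tool_pos"],4),np.round(s["tool_rot"],3),proj("wrist",[.399,.2965,.025],p))
E
```

```text
5.8667 [0.3979 0.296  0.318 ] [ 2.221e+00  2.222e+00 -2.000e-03] [280.04743397 182.30911803]
```

View pics/w2.png

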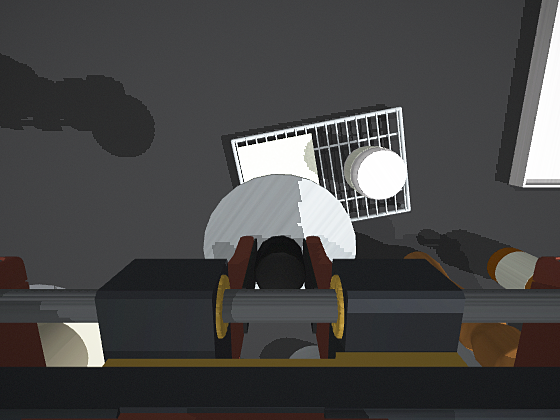

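The lid hangs level in the grip. The parchment shows behind it, with its far edge running from about (236,147) to (312,133). The rack corners are near (234,140), (401,108) and (410,211), and the tin is at (376,170).

```bash
python3 - <<'E'
from h import *
p=tool()
for q in [(236,147),(312,133),(234,140),(401,108),(410,211),(240,183),(316,172)]: print(q,np.round(onz("wrist",*q,.025,p),4))
a,b=[onz("wrist",*q,.025,p)[:2] for q in [(234,140),(401,108)]]; c=onz("wrist",410,211,.025,p)[:2]
print(np.linalg.norm(a-b),np.linalg.norm(b-c)); u=(b-a)/np.linalg.norm(b-a); print("centre rack",(a+c)/2,"u",u)
e0,e1=[onz("wrist",*q,.025,p)[:2] for q in[(236,147),(312,133)]]
n=np.array([u[1],-u[0]]); print("parch",(e0+e1)/2+n*.0625)
E
```

```text
(236, 147) [0.3378 0.3459 0.025 ]
(312, 133) [0.4437 0.365  0.025 ]
(234, 140) [0.3353 0.3555 0.025 ]
(401, 108) [0.5637 0.3981 0.025 ]
(410, 211) [0.5908 0.254  0.025 ]
(240, 183) [0.3419 0.2952 0.025 ]
(316, 172) [0.4508 0.3111 0.025 ]
0.2323174811466718 0.14657922412208982
centre rack [0.46304933 0.30474639] u [0.98306024 0.18328276]
parch [0.4021841  0.29404783]
```

Request:
{"op": "step_arm", "data": {"motion": [-1,3,15,0,0,0,15,0,0,30,0,0,0,15,0,0,35,0,0,0,15,0,0,35,0,0,0,15,0,0,35,0,0,0,15,0,0,30,0,0,0,15,0,0,25,0,0,0,15,0,0,20,0,0,0,15,0,0,10,0,0,0,15,0,0,5,0,0,0,15]}}

```text
t: 6.75
tool_pos: [0.4013, 0.2941, 0.0771]
tool_rot: [-2.223, -2.219, 0.004]
ft_force: [-0.8, -0.2, 0.0]
opening: 0.0253
gripper_force: 25.0
```

Request:
{"op": "step_arm", "data": {"motion": [0,0,3,0,0,0,15,0,0,3,0,0,0,15,0,0,2,0,0,0,15,0,0,2,0,0,0,15,0,0,2,0,0,0,15,0,0,0,0,0,0,15]}}

```text
t: 7.25
tool_pos: [0.4014, 0.2954, 0.0669]
tool_rot: [2.221, 2.222, 0.001]
ft_force: [-0.2, -0.5, -1.2]
opening: 0.0256
gripper_force: 25.0
```

Request:
{"op": "step_arm", "data": {"motion": [0,0,2,0,0,0,15,0,0,2,0,0,0,15,0,0,1,0,0,0,15,0,0,0,0,0,0,15]}}

```text
t: 7.58
tool_pos: [0.4012, 0.2952, 0.0614]
tool_rot: [-2.221, -2.221, 0.001]
ft_force: [-0.1, -0.4, -0.6]
opening: 0.0257
gripper_force: 25.0
```

Request:
{"op": "step_arm", "data": {"motion": [0,0,1,0,0,0,15,0,0,0,0,0,0,15]}}

```text
t: 7.75
tool_pos: [0.4013, 0.2953, 0.0608]
tool_rot: [-2.221, -2.221, 0.0]
ft_force: [-1.3, -0.5, 1.7]
opening: 0.0255
gripper_force: 25.0
```

Request:
{"op": "step_arm", "data": {"motion": [0,0,1,0,0,0,15,0,0,0,0,0,0,15]}}

```text
t: 7.92
tool_pos: [0.4013, 0.2953, 0.0607]
tool_rot: [-2.221, -2.221, -0.0]
ft_force: [-3.8, -2.0, 14.1]
opening: 0.0256
gripper_force: 25.0
```

Request:
{"op": "step_arm", "data": {"motion": [0,0,-1,0,0,0,15,0,0,0,0,0,0,35,0,0,0,0,0,0,50,0,0,0,0,0,0,60,0,0,0,0,0,0,60]}}

```text
t: 8.33
tool_pos: [0.4013, 0.2953, 0.0605]
tool_rot: [-2.221, -2.221, 0.0]
ft_force: [-1.0, -0.1, -0.4]
opening: 0.0472
gripper_force: 0.0
```

Request:
{"op": "step_arm", "data": {"motion": [0,0,-10,0,0,0,60,0,0,-20,0,0,0,60,0,0,-35,0,0,0,60,0,0,-40,0,0,0,60,0,0,-40,0,0,0,60,0,0,-40,0,0,0,60,0,0,-40,0,0,0,60,0,0,-40,0,0,0,60,0,0,-40,0,0,0,60,0,0,-35,0,0,0,60]}}

```text
t: 9.17
tool_pos: [0.4009, 0.295, 0.4044]
tool_rot: [2.221, 2.221, 0.004]
ft_force: [0.5, 0.3, -0.3]
opening: 0.0526
gripper_force: 0.0
```

```bash
python3 - <<'E'
from h import *
s=r.sense(); print(s["t"],np.round(s["tool_pos"],4))
t=cv2.imread("pics/top0.png")
print("yellow",onz("top",407,228,.2),"blue",onz("top",376,272,.2),"brush handle top",onz("top",366.2,231.6,.204),"paddle top",onz("top",363.2,200.5,.184))
p=tool(s);w=cv2.cvtColor(vision.camera("wrist"),cv2.COLOR_RGB2BGR); cv2.imwrite("pics/w3.png",w)
E
```

```text
9.1667 [0.4009 0.295  0.4044]
yellow [ 0.49073933 -0.43437462  0.2       ] blue [ 0.36888362 -0.34089116  0.2       ] brush handle top [ 0.48365809 -0.31726049  0.204     ] paddle top [ 0.57424932 -0.31597701  0.184     ]
```

View pics/w3.png

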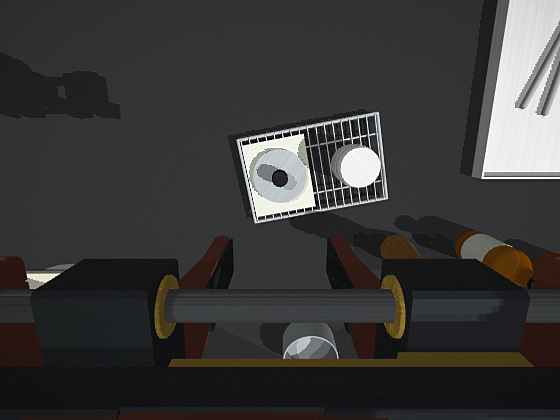

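The lid lies centred on the parchment at (279,176), knob up, and the tin beside it is untouched at (358,165). On to the brush.

Request:
{"op": "step_arm", "data": {"motion": [-20,3,0,0,0,0,60,-36,5,0,0,0,0,60,-36,5,0,0,0,0,60,-36,5,0,0,0,0,60,-36,5,0,0,0,0,60,-36,5,0,0,0,0,60,-36,5,0,0,0,0,60,-36,5,0,0,0,0,60,-36,5,0,0,0,0,60]}}

```text
t: 9.97
tool_pos: [0.4437, -0.0145, 0.4011]
tool_rot: [2.221, 2.221, 0.001]
ft_force: [1.0, -0.3, -0.9]
opening: 0.0527
gripper_force: 0.0
```

Request:
{"op": "step_arm", "data": {"motion": [-36,5,0,0,0,0,60,-36,5,0,0,0,0,60,-36,5,0,0,0,0,60,-36,5,0,0,0,0,60,-36,5,0,0,0,0,60,-36,5,0,0,0,0,60,-36,5,0,0,0,0,60,-36,4,0,0,0,0,60,-16,2,0,0,0,0,60,0,0,0,0,0,0,60]}}

```text
t: 10.8
tool_pos: [0.485, -0.3194, 0.4002]
tool_rot: [-2.225, -2.218, 0.001]
ft_force: [-0.6, -0.0, -0.3]
opening: 0.0526
gripper_force: 0.0
```

```bash
python3 - <<'E'
from h import *
s=r.sense(); print(s["t"],np.round(s["tool_pos"],4),np.round(s["joint_positions"],3))
p=tool(s);w=cv2.cvtColor(vision.camera("wrist"),cv2.COLOR_RGB2BGR); cv2.imwrite("pics/w4.png",w)
print(proj("wrist",[.4837,-.317,.204],p),proj("wrist",[.574,-.316,.184],p))
E
```

```text
10.8 [ 0.485  -0.3194  0.4002] [-0.603  0.215  1.551 -0.     1.377 -0.599]
[277.92781016 193.47044629] [353.73051664 189.45039585]
```

View pics/w4.png

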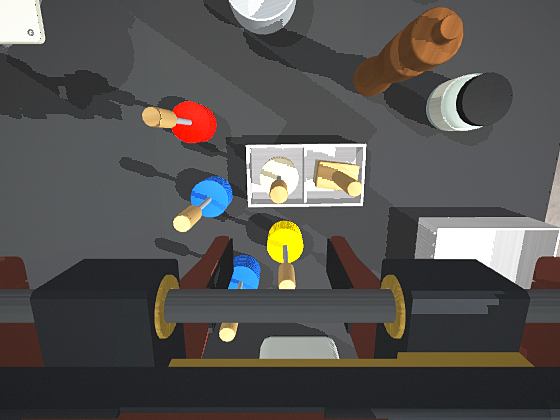

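The brush handle's top is at about (279,194), just where it was predicted, over the round cream head at (279,177). The paddle is to its right at (345,180), and the coloured look-alikes stand outside the caddy.

Request:
{"op": "step_arm", "data": {"motion": [2,0,15,0,0,0,60,0,0,30,0,0,0,60,0,0,35,0,0,0,60,0,0,35,0,0,0,60,0,0,35,0,0,0,60,0,0,30,0,0,0,60,0,0,20,0,0,0,60,0,0,14,0,0,0,60,0,0,6,0,0,0,60,0,0,0,0,0,0,60]}}

```text
t: 11.68
tool_pos: [0.4847, -0.3128, 0.1798]
tool_rot: [-2.218, -2.221, 0.0]
ft_force: [-0.2, 0.0, -0.1]
opening: 0.0529
gripper_force: 0.0
```

```bash
python3 - <<'E'
from h import *
s=r.sense(); print(s["t"],np.round(s["tool_pos"],4),np.round(s["joint_positions"],3))
p=tool(s);w=cv2.cvtColor(vision.camera("wrist"),cv2.COLOR_RGB2BGR); cv2.imwrite("pics/w5.png",w)
print(proj("wrist",[.4845,-.3175,.204],p))
hsv=cv2.cvtColor(w,cv2.COLOR_BGR2HSV)
m=((hsv[...,0]>8)&(hsv[...,0]<24)&(hsv[...,1]>70)&(hsv[...,2]>90)).astype(np.uint8)*255; m[:,:150]=0
for c in cv2.findContours(m,cv2.RETR_EXTERNAL,cv2.CHAIN_APPROX_NONE)[0]:
    if cv2.contourArea(c)>200: print(cv2.boundingRect(c),cv2.minEnclosingCircle(c))
E
```

```text
11.6833 [ 0.4847 -0.3128  0.1798] [-0.594  0.43   1.78   0.     0.934 -0.595]
[277.04430463 300.92275444]
(169, 352, 365, 15) ((351.0, 365.0), 182.0028533935547)
(380, 275, 26, 64) ((393.0, 306.5), 32.066436767578125)
(154, 275, 25, 64) ((166.0, 306.5), 32.066436767578125)
(254, 240, 45, 49) ((276.0, 268.78125), 29.212430953979492)
(341, 188, 127, 71) ((407.5, 223.5), 68.77873229980469)
(421, 30, 121, 47) ((481.0, 51.0), 63.5689582824707)
```

Request:
{"op": "step_arm", "data": {"motion": [-4,0,2,0,0,0,60,0,0,0,0,0,0,60]}}

```text
t: 11.9
tool_pos: [0.4861, -0.3193, 0.18]
tool_rot: [2.219, 2.22, 0.001]
ft_force: [0.4, -0.8, -1.0]
opening: 0.0527
gripper_force: 0.0
```

Request:
{"op": "step_arm", "data": {"motion": [0,0,0,0,0,0,45,0,0,0,0,0,0,30,0,0,0,0,0,0,20,0,0,0,0,0,0,12,0,0,0,0,0,0,12,0,0,0,0,0,0,12], "grip_force": 30}}

```text
t: 12.4
tool_pos: [0.4853, -0.3187, 0.1787]
tool_rot: [-2.221, -2.221, 0.0]
ft_force: [0.3, 0.3, 0.9]
opening: 0.0214
gripper_force: 30.0
```

Request:
{"op": "step_arm", "data": {"motion": [0,0,-3,0,0,0,12,0,0,-8,0,0,0,12,0,0,-20,0,0,0,12,0,0,-30,0,0,0,12,0,0,-35,0,0,0,12,0,0,-35,0,0,0,12,0,0,-30,0,0,0,12,0,0,-20,0,0,0,12,0,0,-12,0,0,0,12,0,0,-7,0,0,0,12]}}

```text
t: 13.23
tool_pos: [0.4856, -0.3189, 0.3809]
tool_rot: [2.22, 2.22, 0.001]
ft_force: [-0.3, -0.4, -1.1]
opening: 0.0219
gripper_force: 30.0
```

Request:
{"op": "step_arm", "data": {"motion": [10,1,0,0,0,0,12,20,2,0,0,0,0,12,28,2,0,0,0,0,12,28,2,0,0,0,0,12,28,2,0,0,0,0,12,28,2,0,0,0,0,12,28,2,0,0,0,0,12,28,2,0,0,0,0,12,21,0,0,0,0,0,12,20,5,0,0,0,0,12]}}

```text
t: 14.07
tool_pos: [0.5037, -0.0775, 0.3767]
tool_rot: [-2.218, -2.22, 0.003]
ft_force: [0.6, 0.1, -1.0]
opening: 0.0214
gripper_force: 30.0
```

Request:
{"op": "step_arm", "data": {"motion": [20,10,0,0,0,0,12,20,10,0,0,0,0,12,20,10,0,0,0,0,12,20,10,0,0,0,0,12,15,10,0,0,0,0,12,5,5,0,0,0,0,12,0,0,0,0,0,0,12,0,0,0,0,0,0,12]}}

```text
t: 14.73
tool_pos: [0.5596, 0.0203, 0.3774]
tool_rot: [-2.22, -2.221, 0.003]
ft_force: [-0.6, -0.0, -1.2]
opening: 0.0215
gripper_force: 30.0
```

```bash
python3 - <<'E'
from h import *
s=r.sense(); print(s["t"],np.round(s["tool_pos"],4),np.round(s["joint_positions"],3),s["opening"])
p=tool(s);w=cv2.cvtColor(vision.camera("wrist"),cv2.COLOR_RGB2BGR); cv2.imwrite("pics/w6.png",w)
for n in("scene","top"): cv2.imwrite(f"pics/{n}6.png",cv2.cvtColor(vision.camera(n),cv2.COLOR_RGB2BGR))
X=[.661,.0215,.12]; print([np.round(proj(n,X,p)).tolist() for n in("wrist","scene","top")])
a=proj("scene",X).astype(int);b=proj("top",X).astype(int)
f=lambda n,q:cv2.resize(cv2.imread(f"pics/{n}6.png")[q[1]-35:q[1]+35,q[0]-30:q[0]+30],(240,280),interpolation=cv2.INTER_CUBIC)
print(a,b)
cv2.imwrite("pics/c6.png",np.hstack([cv2.resize(w,(560,420)),np.vstack([f("scene",a),f("top",b)])[:420+0][:420] ]) if 0 else np.hstack([w,np.vstack([cv2.resize(f("scene",a),(180,210)),cv2.resize(f("top",b),(180,210))])]))
E
```

```text
14.7333 [0.5596 0.0203 0.3774] [ 0.015  0.196  1.624 -0.     1.324  0.015] 0.02150582627930026
[[356.0, 186.0], [331.0, 248.0], [248.0, 177.0]]
[331 247] [248 177]
```

View pics/c6.png

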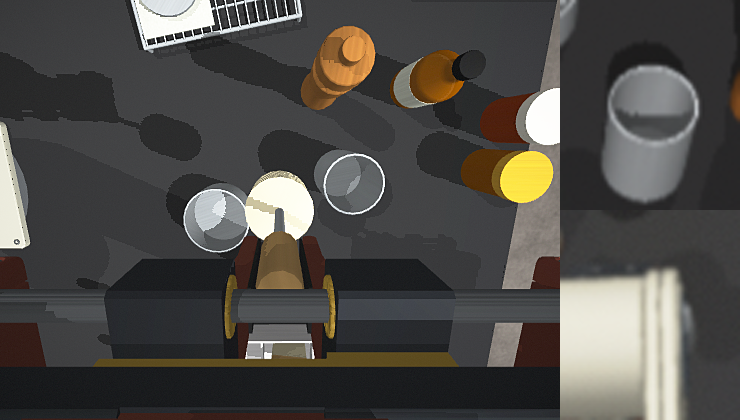

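The open tumbler's rim shows at about (354,184), with the held brush's head at (280,209) to its left. The pot is at (216,220). I'll fit the rim, and the head to check the brush for tilt.

```bash
python3 - <<'E'
from h import *
w=cv2.imread("pics/w6.png"); g=cv2.cvtColor(w,cv2.COLOR_BGR2GRAY); s=r.sense(); p=tool(s)
def fit(g,box,th,n,z):
    x0,y0,x1,y1=box; m=np.zeros_like(g); m[y0:y1,x0:x1]=(g[y0:y1,x0:x1]>th)*255
    c=max(cv2.findContours(m,cv2.RETR_EXTERNAL,cv2.CHAIN_APPROX_NONE)[0],key=lambda c:cv2.boundingRect(c)[2])
    e=cv2.fitEllipse(cv2.convexHull(c)); X=onz(n,*e[0],z,p)
    d=[np.linalg.norm(onz(n,e[0][0]-k/2,e[0][1],z,p)-onz(n,e[0][0]+k/2,e[0][1],z,p)) for k in e[1]]
    print(n,np.round(e[0],1),np.round(e[1],1),np.round(X,4),"diam",np.round(d,4))
for th in(170,200): fit(g,(318,145,392,222),th,"wrist",.12)
sc=cv2.cvtColor(cv2.imread("pics/scene6.png"),cv2.COLOR_BGR2GRAY)
for th in(120,140): fit(sc,(310,220,355,258),th,"scene",.12)
z=s["tool_pos"][2]-.1747
fit(g,(240,190,320,246),200,"wrist",z+.0)
print("exp foot",s["tool_pos"][:2],proj("wrist",[*s["tool_pos"][:2],z],p),proj("wrist",[*s["tool_pos"][:2],z+.055],p))
E
```

```text
wrist [353.7 183.6] [59.5 62.4] [0.6585 0.0236 0.12  ] diam [0.0788 0.0828]
wrist [353.8 183.5] [58.9 62.3] [0.6585 0.0237 0.12  ] diam [0.0781 0.0826]
scene [334.  244.7] [20.3 29.8] [0.653  0.0311 0.12  ] diam [0.0555 0.0817]
scene [337.  244.3] [15.3 27.6] [0.6537 0.0396 0.12  ] diam [0.0418 0.0756]
wrist [281.1 202.5] [56.6 76. ] [0.5619 0.0161 0.2037] diam [0.0604 0.0811]
exp foot [0.55972138 0.01947721] [279.05166607 199.35183535] [278.86250138 211.78020562]
```

Request:
{"op": "step_arm", "data": {"motion": [1,10,0,0,0,0,12,1,20,0,0,0,0,12,1,25,0,0,0,0,12,1,25,5,0,0,0,12,0,14,10,0,0,0,12,0,5,15,0,0,0,12,0,0,15,0,0,0,12,0,0,10,0,0,0,12,0,0,3,0,0,0,12,0,0,0,0,0,0,12]}}

```text
t: 15.72
tool_pos: [0.6584, 0.024, 0.3194]
tool_rot: [-2.221, -2.22, 0.003]
ft_force: [0.1, -0.8, -1.1]
opening: 0.0218
gripper_force: 30.0
```

```bash
python3 - <<'E'
from h import *
s=r.sense(); print(s["t"],np.round(s["tool_pos"],4),np.round(s["tool_rot"],3))
p=tool(s);w=cv2.cvtColor(vision.camera("wrist"),cv2.COLOR_RGB2BGR); cv2.imwrite("pics/w7.png",w)
sc=cv2.cvtColor(vision.camera("scene"),cv2.COLOR_RGB2BGR); cv2.imwrite("pics/scene7.png",sc)
x,y,z=s["tool_pos"];f=z-.1747
print("rim",proj("wrist",[.6585,.0237,.12],p),"head foot/top",proj("wrist",[x,y,f],p),proj("wrist",[x,y,f+.055],p), "foot z",f)
a=cv2.resize(w[100:300,180:380],(400,400)); b=cv2.resize(sc[160:280,270:390],(400,400),interpolation=cv2.INTER_CUBIC)
cv2.imwrite("pics/c7.png",np.hstack([a,b]))
E
```

```text
15.7167 [0.6584 0.024  0.3194] [-2.221 -2.22   0.003]
rim [279.48604279 195.31034394] head foot/top [279.31859557 199.37920258] [279.08129654 211.80205731] foot z 0.14471854064822035
```

View pics/c7.png

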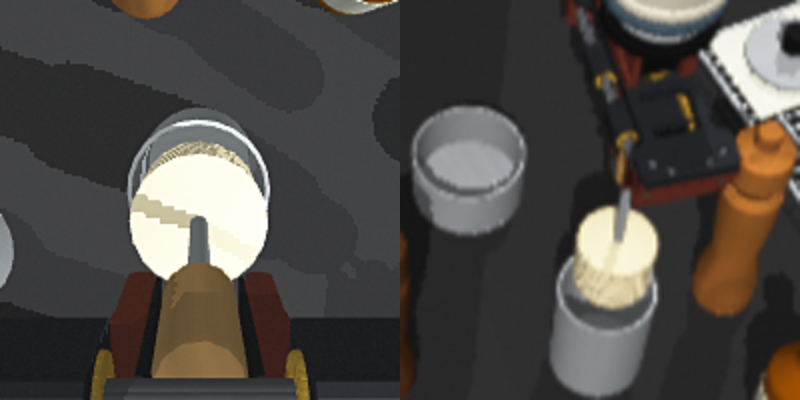

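The head hangs above the rim and lines up sideways: the rim spans columns 245–314 and the head 245–314. I'll check the far edges along the other axis: rim at row 160.5, head top at row 177.

```bash
python3 - <<'E'
from h import *
s=r.sense(); p=tool(s); x,y,z=s["tool_pos"];f=z-.1747
w=cv2.imread("pics/w7.png");g=cv2.cvtColor(w,cv2.COLOR_BGR2GRAY)
print(g[155:182,276].tolist())
print("rim far out/in",proj("wrist",[.6585,.0237+.041,.12],p),proj("wrist",[.6585,.0237+.038,.12],p),"head far top",proj("wrist",[x,y+.031,f+.055],p),"bottom",proj("wrist",[x,y+.031,f],p))
print(onz("wrist",279,160,.12,p),onz("wrist",279,161.5,.12,p))
E
```

```text
[98, 97, 96, 90, 67, 255, 251, 194, 113, 113, 117, 121, 117, 119, 113, 113, 150, 175, 133, 188, 187, 149, 208, 254, 253, 252, 252]
rim far out/in [278.08858986 159.03832415] [278.08883492 161.74895918] head far top [278.65342974 177.08460096] bottom [278.79553954 170.18075096]
[0.6595192  0.06363813 0.12      ] [0.65952023 0.06197709 0.12      ]
```

Request:
{"op": "step_arm", "data": {"motion": [-0.5,0,5,0,0,0,12,0,0,10,0,0,0,12,0,0,15,0,0,0,12,0,0,20,0,0,0,12,0,0,22,0,0,0,12,0,0,22,0,0,0,12,0,0,20,0,0,0,12,0,0,12,0,0,0,12,0,0,5,0,0,0,12,0,0,3,0,0,0,12]}}

```text
t: 16.65
tool_pos: [0.6591, 0.0238, 0.1859]
tool_rot: [-2.221, -2.221, 0.001]
ft_force: [0.9, 0.2, -0.5]
opening: 0.0218
gripper_force: 30.0
```

Request:
{"op": "step_arm", "data": {"motion": [0,0,1,0,0,0,12,0,0,1,0,0,0,12,0,0,0,0,0,0,12]}}

```text
t: 16.9
tool_pos: [0.6599, 0.0238, 0.1857]
tool_rot: [2.221, 2.221, 0.002]
ft_force: [-0.3, 1.1, -1.3]
opening: 0.0219
gripper_force: 30.0
```

Request:
{"op": "step_arm", "data": {"motion": [0,0,2,0,0,0,12,0,0,1,0,0,0,12,0,0,0,0,0,0,12]}}

```text
t: 17.15
tool_pos: [0.6593, 0.0238, 0.1818]
tool_rot: [2.221, 2.221, 0.0]
ft_force: [0.1, -0.6, -1.0]
opening: 0.0213
gripper_force: 30.0
```

Request:
{"op": "step_arm", "data": {"motion": [0,0,1,0,0,0,12,0,0,0,0,0,0,12]}}

```text
t: 17.32
tool_pos: [0.6593, 0.0238, 0.1806]
tool_rot: [-2.221, -2.221, 0.0]
ft_force: [-0.2, -0.1, -1.0]
opening: 0.0217
gripper_force: 30.0
```

Request:
{"op": "step_arm", "data": {"motion": [0,0,1,0,0,0,12,0,0,0,0,0,0,12]}}

```text
t: 17.48
tool_pos: [0.6594, 0.0238, 0.1797]
tool_rot: [2.221, 2.221, 0.0]
ft_force: [-0.5, 0.4, -0.8]
opening: 0.0217
gripper_force: 30.0
```

Request:
{"op": "step_arm", "data": {"motion": [0,0,1,0,0,0,12,0,0,0,0,0,0,12]}}

```text
t: 17.65
tool_pos: [0.6596, 0.0238, 0.1797]
tool_rot: [2.221, 2.221, 0.001]
ft_force: [-1.8, 0.6, 5.4]
opening: 0.0215
gripper_force: 30.0
```

Request:
{"op": "step_arm", "data": {"motion": [0,0,0.5,0,0,0,12,0,0,0,0,0,0,12]}}

```text
t: 17.82
tool_pos: [0.6597, 0.0238, 0.1796]
tool_rot: [2.221, 2.221, 0.001]
ft_force: [-3.7, -0.3, 8.5]
opening: 0.0213
gripper_force: 30.0
```

Request:
{"op": "step_arm", "data": {"motion": [0,-0.7,-4,0,0,0,12,0,0,-12,0,0,0,12,0,0,-20,0,0,0,12,0,0,-22,0,0,0,12,0,0,-22,0,0,0,12,0,0,-18,0,0,0,12,0,0,-9,0,0,0,12,0,0,-4,0,0,0,12,0,0,0,0,0,0,12,0,0,0,0,0,0,12]}}

```text
t: 18.65
tool_pos: [0.6581, 0.0238, 0.2883]
tool_rot: [-2.221, -2.221, 0.001]
ft_force: [-0.5, 0.3, -1.6]
opening: 0.0216
gripper_force: 30.0
```

Request:
{"op": "step_arm", "data": {"motion": [0,0,5,0,0,0,12,0,0,12,0,0,0,12,0,0,20,0,0,0,12,0,0,22,0,0,0,12,0,0,22,0,0,0,12,0,0,16,0,0,0,12,0,0,7,0,0,0,12,0,0,3,0,0,0,12,0,0,0,0,0,0,12,0,0,0,0,0,0,12]}}

```text
t: 19.48
tool_pos: [0.6589, 0.0238, 0.1822]
tool_rot: [2.221, 2.221, 0.001]
ft_force: [0.9, 0.4, -1.4]
opening: 0.0214
gripper_force: 30.0
```

Request:
{"op": "step_arm", "data": {"motion": [0,0,1.5,0,0,0,12,0,0,1.5,0,0,0,12,0,0,0.5,0,0,0,12,0,0,0,0,0,0,12]}}

```text
t: 19.82
tool_pos: [0.6592, 0.0238, 0.1795]
tool_rot: [2.221, 2.221, 0.002]
ft_force: [-0.5, -0.3, 2.6]
opening: 0.0216
gripper_force: 30.0
```

Contact on stroke 2. Up, then down for the third stroke.

Request:
{"op": "step_arm", "data": {"motion": [0,0,0.5,0,0,0,12,0,-0.5,-4,0,0,0,12,0,0,-12,0,0,0,12,0,0,-20,0,0,0,12,0,0,-22,0,0,0,12,0,0,-22,0,0,0,12,0,0,-18,0,0,0,12,0,0,-9,0,0,0,12,0,0,-4,0,0,0,12,0,0,0,0,0,0,12]}}

```text
t: 20.65
tool_pos: [0.6583, 0.0238, 0.2901]
tool_rot: [2.221, 2.221, 0.002]
ft_force: [0.7, -0.3, -0.8]
opening: 0.0216
gripper_force: 30.0
```

Request:
{"op": "step_arm", "data": {"motion": [0,0,5,0,0,0,12,0,0,12,0,0,0,12,0,0,20,0,0,0,12,0,0,22,0,0,0,12,0,0,22,0,0,0,12,0,0,16,0,0,0,12,0,0,7,0,0,0,12,0,0,4,0,0,0,12,0,0,1.5,0,0,0,12,0,0,0,0,0,0,12]}}

```text
t: 21.48
tool_pos: [0.6579, 0.0238, 0.1793]
tool_rot: [-2.221, -2.221, 0.001]
ft_force: [-0.9, 0.7, 0.8]
opening: 0.0216
gripper_force: 30.0
```

Request:
{"op": "step_arm", "data": {"motion": [0,0,1,0,0,0,12,0,0,0.5,0,0,0,12,0,0,0,0,0,0,12]}}

```text
t: 21.73
tool_pos: [0.6582, 0.0238, 0.1793]
tool_rot: [2.221, 2.221, 0.0]
ft_force: [-3.2, 0.0, 10.5]
opening: 0.0214
gripper_force: 30.0
```

Request:
{"op": "step_arm", "data": {"motion": [0,0,-4,0,0,0,12,0,0,-12,0,0,0,12,0,0,-20,0,0,0,12,0,0,-22,0,0,0,12,0,0,-22,0,0,0,12,0,0,-25,0,0,0,12,0,0,-30,0,0,0,12,0,0,-30,0,0,0,12,0,0,-25,0,0,0,12,0,0,-10,0,0,0,12]}}

```text
t: 22.57
tool_pos: [0.6594, 0.0239, 0.3831]
tool_rot: [2.218, 2.218, 0.007]
ft_force: [0.1, -0.1, -0.9]
opening: 0.0217
gripper_force: 30.0
```

Request:
{"op": "step_arm", "data": {"motion": [0,-10,0,0,0,0,12,0,-20,0,0,0,0,12,-2,-28,0,0,0,0,12,-2,-28,0,0,0,0,12,-10,-20,0,0,0,0,12,-20,-18,0,0,0,0,12,-25,-15,0,0,0,0,12,-28,-12,0,0,0,0,12,-30,-5,0,0,0,0,12,-30,-4,0,0,0,0,12]}}

```text
t: 23.4
tool_pos: [0.4956, -0.1237, 0.3762]
tool_rot: [-2.219, -2.22, 0.003]
ft_force: [-0.7, -0.5, -1.1]
opening: 0.0217
gripper_force: 30.0
```

Request:
{"op": "step_arm", "data": {"motion": [-30,-2,0,0,0,0,12,-30,-2,0,0,0,0,12,-30,-2,0,0,0,0,12,-30,-2,0,0,0,0,12,-28,-2,0,0,0,0,12,-24,-1,0,0,0,0,12,-15,0,0,0,0,0,12,-6,0,0,0,0,0,12,0,0,0,0,0,0,12,0,0,0,0,0,0,12]}}

```text
t: 24.23
tool_pos: [0.4868, -0.3152, 0.3774]
tool_rot: [-2.22, -2.22, -0.0]
ft_force: [-0.8, 0.4, -0.4]
opening: 0.0213
gripper_force: 30.0
```

Request:
{"op": "step_arm", "data": {"motion": [-3,-1.5,5,0,0,0,12,0,0,20,0,0,0,12,0,0,30,0,0,0,12,0,0,30,0,0,0,12,0,0,30,0,0,0,12,0,0,28,0,0,0,12,0,0,22,0,0,0,12,0,0,14,0,0,0,12,0,0,6,0,0,0,12,0,0,3,0,0,0,12]}}

```text
t: 25.07
tool_pos: [0.4853, -0.3181, 0.1891]
tool_rot: [-2.219, -2.221, 0.0]
ft_force: [0.5, 0.3, -0.4]
opening: 0.0219
gripper_force: 30.0
```

Request:
{"op": "step_arm", "data": {"motion": [0,0,2,0,0,0,12,0,0,2,0,0,0,12,0,0,1,0,0,0,12,0,0,0,0,0,0,12,0,0,0,0,0,0,12]}}

```text
t: 25.48
tool_pos: [0.4859, -0.3194, 0.1858]
tool_rot: [2.221, 2.221, 0.0]
ft_force: [-0.4, -1.0, -1.9]
opening: 0.0213
gripper_force: 30.0
```

Request:
{"op": "step_arm", "data": {"motion": [0,0,2,0,0,0,12,0,0,2,0,0,0,12,0,0,1.5,0,0,0,12,0,0,0,0,0,0,12]}}

```text
t: 25.82
tool_pos: [0.4854, -0.3191, 0.1793]
tool_rot: [-2.221, -2.221, 0.0]
ft_force: [-0.7, 0.2, -1.4]
opening: 0.0214
gripper_force: 30.0
```

Request:
{"op": "step_arm", "data": {"motion": [0,0,1,0,0,0,12,0,0,0,0,0,0,12]}}

```text
t: 25.98
tool_pos: [0.4855, -0.3192, 0.1784]
tool_rot: [-2.221, -2.221, 0.0]
ft_force: [0.4, -0.3, -1.4]
opening: 0.0217
gripper_force: 30.0
```

Request:
{"op": "step_arm", "data": {"motion": [0,0,0.7,0,0,0,12,0,0,0,0,0,0,12]}}

```text
t: 26.15
tool_pos: [0.4858, -0.3194, 0.1782]
tool_rot: [2.221, 2.221, -0.0]
ft_force: [-0.9, 0.6, 1.9]
opening: 0.0217
gripper_force: 30.0
```

Foot on the caddy floor. I'll open part-way, rise straight up, and look.

Request:
{"op": "step_arm", "data": {"motion": [0,0,0,0,0,0,27,0,0,0,0,0,0,32,0,0,0,0,0,0,45,0,0,0,0,0,0,60,0,0,0,0,0,0,60,0,0,0,0,0,0,60]}}

```text
t: 26.65
tool_pos: [0.4856, -0.3192, 0.178]
tool_rot: [-2.221, -2.221, 0.0]
ft_force: [-0.7, 0.2, -0.3]
opening: 0.0508
gripper_force: 0.0
```

Request:
{"op": "step_arm", "data": {"motion": [0,0,-5,0,0,0,60,0,0,-12,0,0,0,60,0,0,-20,0,0,0,60,0,0,-30,0,0,0,60,0,0,-35,0,0,0,60,0,0,-35,0,0,0,60,0,0,-35,0,0,0,60,0,0,-30,0,0,0,60,0,0,-20,0,0,0,60,0,0,0,0,0,0,60]}}

```text
t: 27.48
tool_pos: [0.4871, -0.3202, 0.4067]
tool_rot: [2.215, 2.215, 0.003]
ft_force: [1.0, 0.2, 0.6]
opening: 0.0531
gripper_force: 0.0
```

```bash
python3 - <<'E'
from h import *
s=r.sense(); print(s["t"],np.round(s["tool_pos"],4))
w=cv2.cvtColor(vision.camera("wrist"),cv2.COLOR_RGB2BGR); sc=cv2.cvtColor(vision.camera("scene"),cv2.COLOR_RGB2BGR)
cv2.imwrite("pics/c8.png",np.hstack([cv2.resize(w[100:360,150:400],(385,400)),cv2.resize(sc[140:340,110:430],(415,400)) if 0 else cv2.resize(sc[140:370,110:440],(415,290+0)) if 0 else cv2.resize(sc[150:370,180:408],(415,400))]))
E
```

```text
27.4833 [ 0.4871 -0.3202  0.4067]
```

View pics/c8.png

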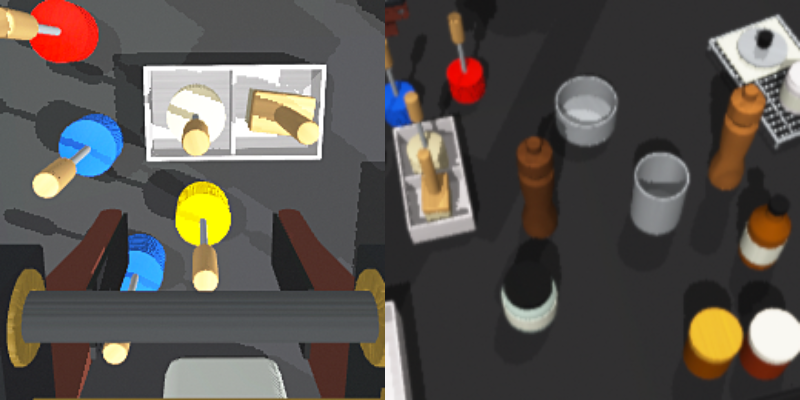

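The brush stands upright in its own compartment, with its head at about (195,115) in the left crop. The tumbler stands upright in its place at (660,190) in the right crop, the lid lies knob up on the parchment at (763,45), and nothing else has moved. Handing in.

```bash
python3 -c "
from cell import ticket
print(ticket.finish_job())"
```

```text
the job is handed in; nothing more can be done
None
```

The job is handed in at about 27.5 s: the lid lies knob up on the parchment, the tumbler got three full strokes down to its floor, and the brush stands upright in its own compartment; the last pictures show the tumbler in its place and nothing else moved.

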